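# Clear the drawer's path and stow the data drive

## Task

One thing, either the steel travel cup or the glass specimen jar, is standing in the way of the low drawer: move that one upright into the round rimmed tray and leave the other where it is. Then pull the drawer all the way out, lay the ribbed data drive flat in the drawer's wide bay (the left one as you face the drawer) and push the drawer fully shut; set things down without dropping them and disturb nothing else on the desk.

Things in the scene. Friction and masses are not known exactly. Their poses are not given: they have to be found in the camera images.
- cup_mid (a point): middle of the lidded steel travel cup: an upright cylinder 60 mm across and 108 mm tall with a black lid, about 0.3 kg; the point is on its axis, 54 mm above its underside. It stands either in front of the drawer or beside the drawer unit, and the jar stands in the other place
- jar_mid (a point): middle of the glass specimen jar: an upright cylinder 52 mm across (white lid 55 mm, the top 18 mm), 80 mm tall, about 0.25 kg; the point is on its axis, 40 mm above its underside. Of cup and jar, the one within the drawer's width in front of its face, 120 to 150 mm from the unit, is in the way
- tray: fixed round black tray lying on the desk for cups: 114 mm across outside, inner floor 103 mm across at 4 mm height, rim 12 mm high; origin at the centre of its underside. It is on the left, on the right or at the back left
- drive_mid (a point): middle of the data drive: a flat aluminium box with black bands near its ends and fine ribs on top, 105 mm (its x) by 60 mm (its y) by 28 mm high, about 0.33 kg, lying flat on the desk; the point is its centre, 14 mm above its underside. To be laid in the drawer
- adapter: black power adapter, not wanted: a plain box 82 x 46 x 34 mm lying on the desk; origin at the centre of its underside. Drive, adapter and tray exchange places between starts. Leave it alone
- unit: fixed low drawer unit, 250 mm deep, 280 mm wide, 100 mm high; origin at the foot of the middle of its face, its x pointing into the unit (away from the robot), y to the left along the face. A low pad of notes (18 mm high) lies on its top, at least 130 mm back from the face
- drawer (a joint): how far the drawer is pulled out, in m: 0 shut, 0.16 fully out (a hard stop); it slides along the unit's -x, needs about 2 N, and stays where it is left. At the start it is shut or up to 20 mm ajar
- drawer_handle (a point): where to pinch the drawer's handle: a bow of 10 mm round bar in an upright plane square to the front, mid-width; it stands 45 mm out from the front panel (itself 12 mm ahead of the unit's face), heights 30 to 88 mm. The point is 28 mm out from the panel, 68 mm high, 15 mm below the upper bar's axis; pinch from above, closing along the unit's y. Unit's axes; moves with the drawer
- drawer_bay (a point): on the floor of the drawer's wide (left) bay, 20 mm above the desk, 80 mm behind the front panel's inner face; unit's axes, moves with the drawer. The bay reaches 72 mm to either side, 80 mm towards the robot, 124 mm away; side wall and right divider 36 to 39 mm high over its floor; front panel top 98 mm above the desk; the unit's roof covers what is not pulled out
- stone_a: pale rounded stone sample on the left of the desk, 66 mm across, 42 mm high; origin under its centre. Leave it alone
- stone_b: reddish rounded stone sample on the right of the desk, 52 mm across, 34 mm high; origin under its centre. Leave it alone
- bottle: clear water bottle standing on the right of the desk, 60 mm across, 180 mm tall; origin under its centre. Leave it alone. (Unlisted clutter, out of the way: keyboard and mouse just in front of the robot, a handheld radio 185 mm tall in its charger near left, clipboard, headset and pen pot at the edges)
Not all that is in view belongs to the job. Several things have the shape of the tray; the one meant has the colours described above.

How it is judged:
By the outcome, as a careful person would: the job done as asked, in the order asked, and still so for the second after the job is handed in, with the robot touching nothing.
It also fails if it takes over 72 s, if anything falls off the work surface, if the arm or the gripper's body presses on something with over 40 N, if the wrist force passes 120 N, or if a joint passes its speed limit or range.

## Robot

A 6-joint arm with a two-finger parallel gripper is mounted at the origin on the work surface. World frame = base frame: x ahead of the robot, y to its left, z up, the work surface at z = 0. Lengths are in m, angles in rad, forces in N, time in s.
With the tool pointing down it reaches from about 0.325 to 0.775 m from the base axis. Payload 9.3 kg.
Tool frame: the origin (TCP) lies midway between the tips of the shut fingers; the grasp point (between the pads) lies env.hold_point_z behind it (env.hold_point_z is the distance from the TCP to the grasp point, in m); x points along the fingers, z is the direction in which the jaws open and shut, and the axes are right-handed (so a half turn about x gives the same grasp; the last joint's range is limited). The gripper opens to 85 mm and grips with 20 to 120 N. Pads are 22 mm wide; open, the fingers measure 114 mm over their backs; the gripper's body (76 mm by 85 mm) begins 54 mm behind the grasp point. The pads swing forward as they close: fully open they stand 13 mm farther back than shut.
Start: joints at [-1.374, 0.259, 0.021, 1.334, 0, 1.418], TCP at [0.188, -0.517, 0.231] pointing down, gripper open.
Joint ranges: [-3.04, 3.04], [-0.91, 1.82], [-1.04, 1.36], [-1.92, 1.95], [-1.52, 1.45], [-3.14, 3.14]. Speed limits (rad/s): [2.22, 2.22, 2.79, 3.14, 3.14, 3.14].

## Interface

Orientations are given as [roll, pitch, yaw] about the fixed x, y, z axes, in that order (R = Rz(yaw) Ry(pitch) Rx(roll)).
In Python, from rig import env gives the robot as it stands.
- The arm moves only by the tool step_arm, never from a script. Its argument "commands" is a list that holds one entry, the list of rows, each a list of 6 numbers: the shift along the world's x, y, z in cm, then the turn, a rotation vector about the world's x, y, z in rad. In form: [[[dx, dy, dz, ax, ay, az], ...]]. A call has 1 to 20 rows; each row shifts and turns the commanded pose from where the row before left it; what a row does not reach is not made up. A row lasts 1/8 s, in which the tool goes at most 62.5 mm and 10.7 degrees, less where a joint would pass 70% of its speed; a pose out of reach is approached as far as the arm can. A call with a gripper value outside its range is refused whole. "claw" is the closure, from -1 (fully open) to 1 (shut), set as the call begins (left out, the last holds). The fingers move at their own pace and stop on an object; "grip_force" is the grip in N (left out, the last holds). Time passes only in rows, so rows that do not move let the fingers close. It gives the time, the measured TCP pose, the force and the opening at its end, in the units of the state.
- env.observe(): the state, without advancing time (a new reading comes with each control period).
- env.read_camera(name): name is "scene" or "side" or "wrist"; returns the picture (420x560x3 uint8, red, green, blue); there is no depth.
- env.get_calibration(name): a dict with "fov_y" (degrees; the focal length in pixels is half the picture's height over the tangent of half this angle, whatever the lens; pixels are square), "cx", "cy" (the principal point, pixels), "position" and "orientation" of the camera in the world. Camera axes: x right, y down, z forward; pixel columns grow to the right and rows downward; lengths in m; the calibration is good to about 2 mm. A picture is of the moment at which its call begins: read the wrist's pose just before it. get_calibration takes no time and is no camera call; for the wrist camera it gives the pose at the moment of the call.
- env.finish_job(): hands the job in, once; it reports no verdict.
Trained networks look in the newest picture that a camera, given by its name, has taken for a name from the list of things; names that differ only in an ending like _2 or _b are one class to them, and where a whole thing is asked for, a point or a joint stands for the part that bears it (a point fixed in the world has none). Each returns a list of dicts, best first, with "confidence" (0 to 1); they miss things now and then, are a little off and sometimes report something else, mostly with a low value. They report only what shows in the picture. A call takes as long as a camera call. They do not tell look-alikes from the thing itself.
- env.search_frame(camera, query): "uv" ([column, row] in pixels, amid what is visible of it).
- env.masks_of(camera, query): "mask" (420x560 bool, what is visible of it) and "uv" ([column, row] in pixels, amid what is visible of it).
The state is a dict: "time": time; "joint_positions": joint angles; "dq": joint speeds; "joint_torque": joint torques, N m; "tcp_pos": TCP position; "orientation": TCP orientation; "ft_force": force on the tool from outside, world axes, zero at the start; "ft_torque": the same for the moment, N m; "grip_width": finger opening in m.
Only numpy, scipy, OpenCV 4.12 (cv2) and the standard library are available. Lean on these libraries where they do the work, as an engineer would, in place of code of your own. Each camera call takes 0.05 s, during which the arm holds its last target. There are 200 camera calls.

## Working session

There is one attempt and no reset: what is moved stays moved. The work goes in short steps, Python scripts to look and compute and a tool call to move; the robot and the scene stay as the last step left them, time stands still between calls to the robot, and variables do not carry over. Pictures are saved under pics/ and viewed, about 8 in all and at most 12, crops included, and the job is handed in when it is done.

Besides the shell and the picture viewer there is one more tool, called after "Request:" as name([rows], argument=value, ...), one row to a line, values as JSON. step_arm: Moves the arm, as the interface text tells. Its arguments: {"type":"object","properties":{"commands":{"type":"array"},"claw":{"type":"number"},"grip_force":{"type":"number"}},"required":["commands"]}

```bash
ls; mkdir -p pics
python3 - <<'E'
from rig import env
import cv2
print(env.hold_point_z, env.observe())
for c in ["scene","side"]:
    im=env.read_camera(c); cv2.imwrite(f"pics/{c}0.png",im[:,:,::-1]); print(c,env.get_calibration(c))
    for q in ["cup_mid","jar_mid","tray","drive_mid","adapter","unit","drawer_handle","stone_a","bottle"]:
        print(q,[(round(d["confidence"],2),[round(float(v)) for v in d["uv"]]) for d in env.search_frame(c,q)])
E
```

```text
pics
0.0187 {'time': 0.0, 'joint_positions': array([-1.37360778e+00,  2.59239160e-01,  2.07526503e-02,  1.33370861e+00,
       -3.41277565e-05,  1.41817830e+00]), 'dq': array([-6.06587250e-05,  8.67746928e-04,  1.43604614e-03,  1.92087998e-03,
        1.41870722e-04, -1.36820091e-03]), 'joint_torque': array([-2.48915763e-03, -5.55637980e+01,  3.44530213e+01,  1.38058502e-02,
       -2.54636625e-04,  8.95482941e-06]), 'tcp_pos': array([ 0.18841414, -0.51641749,  0.23063707]), 'orientation': array([3.01336772, 1.56939711, 1.79237799]), 'ft_force': array([-0.14212468, -0.01391926, -0.37489974]), 'ft_torque': array([ 0.01803906, -0.01353171,  0.01343676]), 'grip_width': 0.08530940294394133}
scene {'fov_y': 49.51587932974576, 'cx': 282.7637933771927, 'cy': 212.68823150434685, 'position': array([ 1.01386337, -0.67986986,  1.11939105]), 'orientation': array([-2.48635952,  0.017594  ,  0.64193624])}
cup_mid [(0.63, [304, 198])]
jar_mid [(0.87, [307, 271])]
tray [(0.95, [124, 266]), (0.93, [180, 286]), (0.89, [239, 246]), (0.74, [107, 316])]
drive_mid [(0.85, [367, 163]), (0.7, [216, 307])]
adapter [(0.87, [329, 131])]
unit [(0.71, [378, 241])]
drawer_handle [(0.57, [331, 212])]
stone_a [(0.76, [179, 327]), (0.5, [384, 130])]
bottle [(0.92, [218, 307])]
side {'fov_y': 51.148520029501015, 'cx': 284.1100839733271, 'cy': 201.82062330650578, 'position': array([0.05943648, 0.76116439, 0.98927448]), 'orientation': array([-2.36139522, -0.0113541 , -2.64359606])}
cup_mid [(0.66, [255, 220])]
jar_mid [(0.87, [253, 165]), (0.7, [139, 352])]
tray [(0.87, [318, 194]), (0.83, [349, 166]), (0.6, [411, 172])]
drive_mid [(0.89, [185, 290])]
adapter [(0.72, [222, 336])]
unit [(0.79, [183, 193])]
drawer_handle [(0.61, [218, 211])]
stone_a [(0.93, [141, 350]), (0.65, [337, 140])]
bottle [(0.61, [310, 132])]
```

View pics/scene0.png

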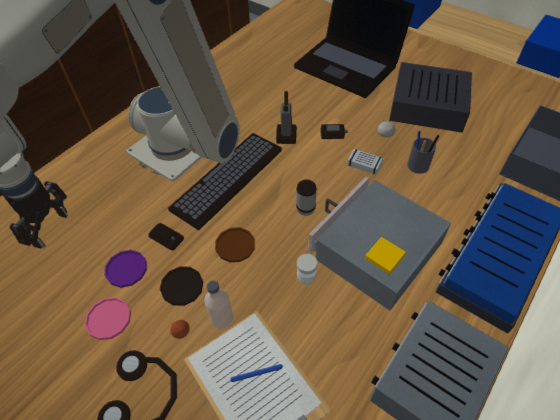

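View pics/side0.png

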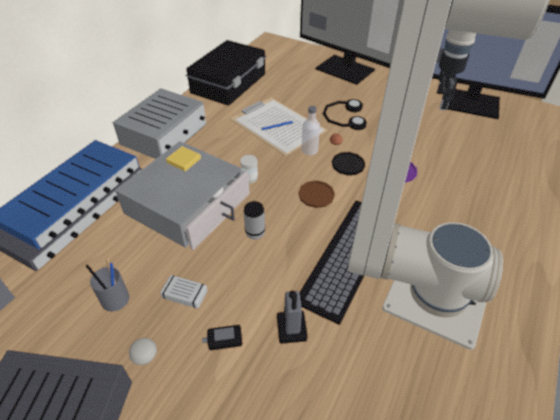

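The scene view shows the travel cup at (306,197) in front of the handle (331,207), so it is the one in the way. The jar at (307,271) stands beside the unit. There are four trays: purple (125,268), pink (108,318), black (181,286) and brown (235,245). Black fits the description. The drive is at (366,161) and the adapter at (333,131). Next I'll fit models to the masks from both cameras.

```bash
cat > h.py <<'E'
import numpy as np, cv2
from rig import env
from scipy.spatial.transform import Rotation as R
from scipy.optimize import minimize
def cam(c):
    k=env.get_calibration(c); f=210/np.tan(np.radians(k["fov_y"])/2)
    return f,k["cx"],k["cy"],np.array(k["position"]),R.from_euler("xyz",k["orientation"]).as_matrix()
def proj(C,P):
    f,cx,cy,p,M=C; q=(np.atleast_2d(P)-p)@M
    return np.c_[cx+f*q[:,0]/q[:,2],cy+f*q[:,1]/q[:,2]]
def ray(C,uv,z):
    f,cx,cy,p,M=C; d=M@np.array([(uv[0]-cx)/f,(uv[1]-cy)/f,1]); return p+d*(z-p[2])/d[2]
def cyl(r,z0,z1):
    a=np.linspace(0,2*np.pi,40); return np.vstack([np.c_[r*np.cos(a),r*np.sin(a),0*a+z] for z in(z0,z1)])
def box(x0,x1,y0,y1,z0,z1): return np.array([[x,y,z] for x in(x0,x1) for y in(y0,y1) for z in(z0,z1)],float)
def place(m,x,y,a=0):
    c,s=np.cos(a),np.sin(a); return m@np.array([[c,s,0],[-s,c,0],[0,0,1]])+[x,y,0]
def hullmask(C,P):
    S=4; h=cv2.convexHull(proj(C,P).astype(np.float32)); m=np.zeros((420,560),np.uint8)
    cv2.fillConvexPoly(m,np.round((h)*16).astype(np.int32),255,cv2.LINE_AA,4); return m/255.
def fit(cams,masks,model,x0,yaws=(None,)):
    best=None
    for y in yaws:
        st=list(x0)+([] if y is None else [y])
        def cost(v):
            t=0
            for C,m in zip(cams,masks):
                q=hullmask(C,place(model,*v)); t+=1-np.minimum(q,m).sum()/np.maximum(q,m).sum()
            return t/len(cams)
        sim=np.array([st]*(len(st)+1)); 
        for i in range(len(st)): sim[i+1,i]+= .015 if i<2 else .25
        r=minimize(cost,st,method="Nelder-Mead",options=dict(initial_simplex=sim,xatol=1e-4,fatol=1e-5,maxiter=400))
        if best is None or r.fun<best.fun: best=r
    return best
E
cat > m.py <<'E'
from h import *
import pickle
K={"scene":cam("scene"),"side":cam("side")}
M={}
for c in K:
    env.read_camera(c)
    for q in ["cup_mid","jar_mid","tray","drive_mid","adapter","unit","drawer_handle"]:
        M[c,q]=env.masks_of(c,q)
pickle.dump((K,M),open("m.pkl","wb"))
W={"scene":{"cup_mid":(306,197),"jar_mid":(307,271),"tray":(181,286),"drive_mid":(366,161),"adapter":(333,131),"unit":(378,241),"drawer_handle":(330,208)},
   "side":{"cup_mid":(255,220),"jar_mid":(250,168),"tray":(349,164),"drive_mid":(185,290),"adapter":(224,337),"unit":(183,193),"drawer_handle":(225,210)}}
mods={"cup_mid":(cyl(.03,0,.108),.054,0),"jar_mid":(cyl(.0265,0,.08),.04,0),"tray":(cyl(.057,0,.012),.006,0),
"drive_mid":(box(-.0525,.0525,-.03,.03,0,.028),.014,1),"adapter":(box(-.041,.041,-.023,.023,0,.034),.017,1),"unit":(box(0,.25,-.14,.14,0,.1),.05,2)}
for q,(m,z,y) in mods.items():
    cs,ms,xs=[],[],[]
    for c in K:
        l=[d for d in M[c,q] if np.hypot(*(np.array(d["uv"])-W[c][q]))<30]
        if not l: print(q,c,"missing");continue
        d=min(l,key=lambda d:np.hypot(*(np.array(d["uv"])-W[c][q])))
        cs.append(K[c]);ms.append(d["mask"].astype(float));xs.append(ray(K[c],d["uv"],z)[:2])
    x0=np.mean(xs,0)
    if y==2: x0=x0-[.125,0]
    ya=(None,) if not y else (np.linspace(-1.5,1.2,8) if y==1 else (-.4,0,.4))
    r=fit(cs,ms,m,x0,ya)
    each=[fit([a],[b],m,r.x[:2],(None,) if not y else (r.x[2],)).x.round(3) for a,b in zip(cs,ms)]
    print(q,r.x.round(4),round(r.fun,3),[a.round(3) for a in xs],each)
E
python3 m.py
```

```text
cup_mid side missing
cup_mid [0.5319 0.05  ] 0.144 [array([0.518, 0.056])] [array([0.531, 0.051])]
jar_mid [ 0.6704 -0.1444] 0.246 [array([ 0.67 , -0.144]), array([ 0.672, -0.178])] [array([ 0.67 , -0.144]), array([ 0.673, -0.154])]
tray [ 0.4104 -0.373 ] 0.067 [array([ 0.41 , -0.376]), array([ 0.404, -0.361])] [array([ 0.41 , -0.372]), array([ 0.412, -0.375])]
drive_mid [0.5821 0.3202 0.1933] 0.151 [array([0.586, 0.325]), array([0.583, 0.317])] [array([0.58 , 0.324, 0.223]), array([0.584, 0.32 , 0.152])]
adapter [ 0.4177  0.3786 -2.5751] 0.235 [array([0.409, 0.361]), array([0.426, 0.376])] [array([ 0.414,  0.39 , -2.644]), array([ 0.419,  0.376, -2.577])]
unit [ 0.6607  0.0609 -0.088 ] 0.087 [array([0.783, 0.048]), array([0.786, 0.054])] [array([ 0.663,  0.059, -0.073]), array([ 0.649,  0.055, -0.059])]
```

```bash
cat > ov.py <<'E'
from h import *
def overlay(c,im,name,win,s,items):
    C=cam(c); u0,v0,u1,v1=win
    b=cv2.resize(im[v0:v1,u0:u1,::-1],None,fx=s,fy=s,interpolation=cv2.INTER_CUBIC)
    for P,col in items:
        p=((proj(C,P)-[u0,v0]+.5)*s).astype(int)
        if len(P)==8:
            for i in range(8):
                for j in(1,2,4):
                    if i^j>i: cv2.line(b,tuple(map(int,p[i])),tuple(map(int,p[i^j])),col,1)
        else: cv2.polylines(b,[p[:len(p)//2],p[len(p)//2:]],False,col,1)
    cv2.imwrite("pics/"+name,b)
E
python3 - <<'E'
from ov import *
u=(.6607,.0609,-.088)
I=[(place(cyl(.03,0,.108),.5319,.05),(0,255,0)),(place(box(0,.25,-.14,.14,0,.1),*u),(0,0,255)),(place(box(-.0525,.0525,-.03,.03,0,.028),.5821,.3202,.1933),(255,255,0)),(place(cyl(.0265,0,.08),.6704,-.1444),(0,255,0))]
overlay("scene",env.read_camera("scene"),"o1.png",(285,140,465,305),3.6,I)
overlay("side",env.read_camera("side"),"o2.png",(110,140,280,310),3.5,I)
E
```

```text
(no output)
```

View pics/o1.png

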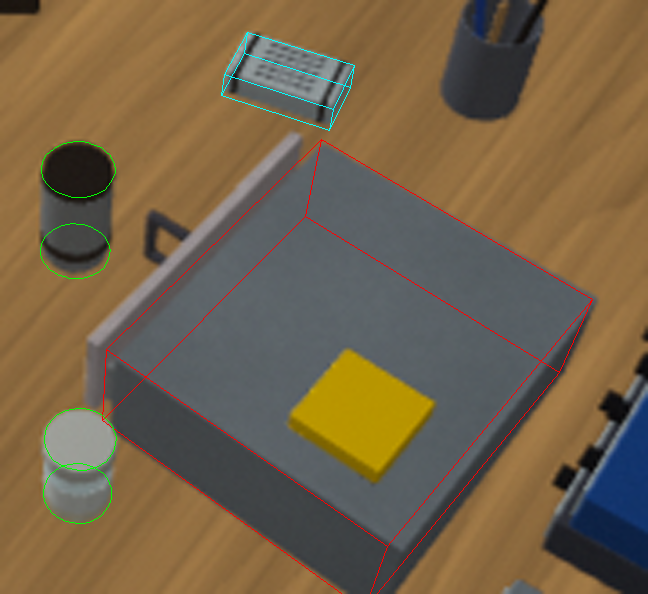

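View pics/o2.png

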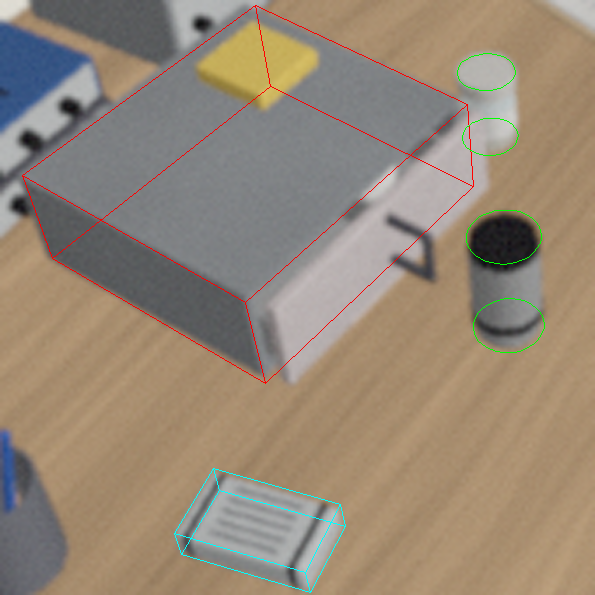

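Run:
```python
from h import *
from scipy.optimize import least_squares
c={"FLt":(0,.14,.1),"FRt":(0,-.14,.1),"BLt":(.25,.14,.1),"BRt":(.25,-.14,.1),"FLb":(0,.14,0),"BLb":(.25,.14,0)}
obs=[("scene",3.6,(285,140),dict(BLt=(595,299),BRt=(402,551),FRt=(105,362),FLt=(321,142))),
("side",3.5,(110,140),dict(BLt=(23,177),FLt=(246,301),FLb=(266,381),BLb=(52,258),BRt=(256,6),FRt=(467,106)))]
for use in ((0,1),(0,),(1,)):
    def f(v):
        o=[]
        for i in use:
            n,s,w,d=obs[i]; C=cam(n)
            for k,p in d.items(): o.append((proj(C,place(np.array([c[k]]),*v[:3]))[0]-(np.array(p)/s+w-.5)))
        return np.array(o).ravel()
    r=least_squares(f,[.66,.06,-.09],loss="soft_l1"); print(use,r.x.round(4),f(r.x).round(1))
# cup lid & handle
Cs=cam("scene");Cd=cam("side")
S=lambda p:np.array(p)/3.6+[285,140]-.5
D=lambda p:np.array(p)/3.5+[110,140]-.5
print("cup lid",ray(Cs,S((77,170)),.108),ray(Cd,D((505,239)),.108))
print("jar lid",ray(Cs,S((79,439)),.08),ray(Cd,D((487,72)),.08))
print("handle top outer corner",ray(Cs,S((151,214)),.088),ray(Cd,D((432,238)),.088))
print("panel FL top",ray(Cs,S((293,137)),.098),ray(Cd,D((272,312)),.098), "panel FR", ray(Cs,S((90,343)),.098))
print("drive top corners",[ray(Cs,S(p),.028)[:2].round(4) for p in((247,33),(354,66),(333,99),(228,74))])
print("drive top corners",[ray(Cd,D(p),.028)[:2].round(4) for p in((214,470),(340,508),(307,573),(183,530))])
```

```text
(0, 1) [ 0.6629  0.0581 -0.0759] [-0.4  0.2 -2.5 -0.3  1.1 -2.  -0.1  0.  -0.3 -0.3  0.4 -0.4  0.2  0.1
 -0.1  0.  -1.3 -0.5 -0.5 -1.4]
(0,) [ 0.6651  0.0555 -0.0587] [-0.1 -0.2 -0.4  0.3  2.  -0.4 -0.5  0.5]
(1,) [ 0.6608  0.0605 -0.0878] [ 0.  -0.4  0.   0.3 -0.2  0.7  0.2 -0.  -0.2 -0.2  0.1 -0.5]
cup lid [0.53154014 0.04865545 0.108     ] [0.52985859 0.05182582 0.108     ]
jar lid [ 0.66964255 -0.14483514  0.08      ] [ 0.66994441 -0.14466114  0.08      ]
handle top outer corner [0.59754015 0.05967931 0.088     ] [0.59294638 0.06367779 0.088     ]
panel FL top [0.65140051 0.19080886 0.098     ] [0.65074147 0.19729467 0.098     ] panel FR [ 0.63379562 -0.07980863  0.098     ]
drive top corners [array([0.5252, 0.3385]), array([0.6273, 0.3591]), array([0.6323, 0.3116]), array([0.5389, 0.2828])]
drive top corners [array([0.6383, 0.3014]), array([0.5354, 0.2832]), array([0.5237, 0.3397]), array([0.6243, 0.3542])]
```

Run:
```python
from h import *
o=env.observe(); T=R.from_euler("xyz",o["orientation"]).as_matrix(); print(T.round(3), o["tcp_pos"])
for c,w,b in(("scene",(218,307),(219,323)),("side",(310,132),(311,150))):
    C=cam(c)
    env.read_camera(c)
    for q in("bottle","stone_b"):
        for d in env.masks_of(c,q):
            vv,uu=np.nonzero(d["mask"]); print(c,q,round(d["confidence"],2),uu.min(),uu.max(),vv.min(),vv.max(),ray(C,d["uv"],.09 if q=="bottle" else .017).round(3))
k=env.get_calibration("wrist"); print(k)
```

```text
[[-0.     0.939  0.343]
 [ 0.     0.343 -0.939]
 [-1.     0.    -0.   ]] [ 0.18847101 -0.51669765  0.23126428]
scene bottle 0.88 205 231 281 326 [ 0.57  -0.384  0.09 ]
scene bottle 0.32 308 368 177 253 [0.638 0.029 0.09 ]
scene stone_b 0.68 378 394 121 137 [0.554 0.496 0.017]
scene stone_b 0.6 170 188 320 337 [ 0.497 -0.468  0.017]
side bottle 0.77 302 320 106 154 [ 0.562 -0.359  0.09 ]
side bottle 0.7 183 249 172 249 [0.626 0.1   0.09 ]
side stone_b 0.62 129 156 338 364 [0.571 0.502 0.017]
side stone_b 0.41 331 342 134 144 [ 0.484 -0.454  0.017]
{'fov_y': 66.27828238387998, 'cx': 279.2208829786488, 'cy': 212.59638401464366, 'position': array([ 0.26354957, -0.48904103,  0.37304723]), 'orientation': array([ 2.81860140e+00,  4.78512947e-04, -1.22165759e+00])}
```

Request:
step_arm([
  [[2.14,3.54,0,0,0,0.1697],[2.14,3.54,0,0,0,0.1697],[2.14,3.54,0,0,0,0.1697],[2.14,3.54,0,0,0,0.1697],[2.14,3.54,0,0,0,0.1697],[2.14,3.54,0,0,0,0.1697],[2.14,3.54,0,0,0,0.1697],[2.14,3.54,0,0,0,0.1697],[2.14,3.54,0,0,0,0.1697],[2.14,3.54,0,0,0,0.1697],[2.14,3.54,0,0,0,0.1697],[2.14,3.54,0,0,0,0.1697],[2.14,3.54,0,0,0,0.1697],[2.14,3.54,0,0,0,0.1697],[2.14,3.54,0,0,0,0.1697],[2.14,3.54,0,0,0,0.1697],[0,0,0,0,0,0],[0,0,0,0,0,0]],
], claw=-1)

```text
time: 4.45
tcp_pos: [0.5306, 0.0496, 0.2311]
orientation: [1.975, 1.57, -2.815]
ft_force: [-0.4, 0.1, 0.8]
grip_width: 0.0851
```

Run:
```python
from ov import *
o=env.observe(); print(o["tcp_pos"],R.from_euler("xyz",o["orientation"]).as_matrix().round(3),o["joint_positions"].round(2))
C=cam("wrist"); im=env.read_camera("wrist")
for q in("cup_mid","drawer_handle","unit","drive_mid"):
    for d in env.masks_of("wrist",q):
        vv,uu=np.nonzero(d["mask"]); print(q,round(d["confidence"],2),uu.min(),uu.max(),vv.min(),vv.max(),np.round(d["uv"]),ray(C,d["uv"],.09).round(3))
overlay("wrist",im,"w1.png",(0,0,560,420),1.4,[(place(cyl(.03,0,.108),.531,.05),(0,255,0)),(place(box(0,.25,-.14,.14,0,.1),.6629,.0581,-.0759),(0,0,255))])
```

```text
[0.53061284 0.04963909 0.23109438] [[-0.001 -0.997  0.077]
 [-0.     0.077  0.997]
 [-1.     0.001 -0.   ]] [-0.06  0.23 -0.02  1.32 -0.    0.01]
cup_mid 0.66 247 312 155 235 [279. 196.] [0.526 0.049 0.09 ]
drawer_handle 0.88 181 433 239 327 [294. 290.] [0.625 0.057 0.09 ]
drawer_handle 0.7 480 549 157 254 [516. 202.] [0.549 0.266 0.09 ]
unit 0.9 170 433 239 397 [285. 321.] [0.661 0.045 0.09 ]
drive_mid 0.93 480 548 156 254 [517. 201.] [0.548 0.267 0.09 ]
```

View pics/w1.png

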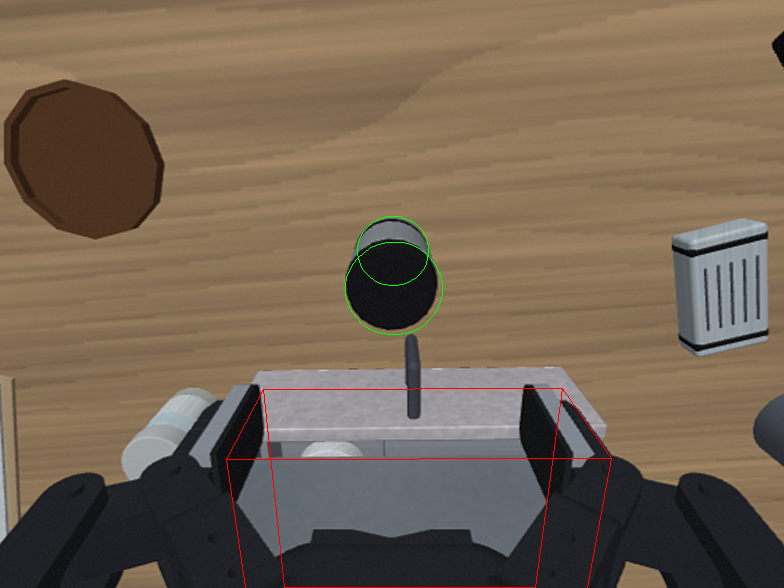

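The wrist view puts the cup lid within about 2 mm of the model. The black-banded, ribbed drive is at right, (720,287). I'm descending on the cup.

Request:
step_arm([
  [[0.0,0,-4,0,0,0],[0,0,-4,0,0,0],[0,0,-4,0,0,0],[0,0,-3,0,0,0],[0,0,-1.5,0,0,0],[0,0,-1,0,0,0],[0,0,0,0,0,0]],
])

```text
time: 5.58
tcp_pos: [0.531, 0.0496, 0.0564]
orientation: [-1.732, 1.571, -0.239]
ft_force: [0.5, 0.6, 0.7]
grip_width: 0.0851
```

Request:
step_arm([
  [[0,0,0,0,0,0],[0,0,0,0,0,0],[0,0,0,0,0,0],[0,0,0,0,0,0],[0,0,0,0,0,0],[0,0,0,0,0,0]],
], claw=1, grip_force=35)

```text
time: 6.32
tcp_pos: [0.5315, 0.0496, 0.0574]
orientation: [-1.692, 1.569, -0.198]
ft_force: [-1.6, -0.8, 5.7]
grip_width: 0.0589
```

Request:
step_arm([
  [[0,0,2,0,0,0],[0,0,4,0,0,0],[-1.01,-3.52,0,0,0,0],[-1.01,-3.52,0,0,0,0],[-1.01,-3.52,0,0,0,0],[-1.01,-3.52,0,0,0,0],[-1.01,-3.52,0,0,0,0],[-1.01,-3.52,0,0,0,0],[-1.01,-3.52,0,0,0,0],[-1.01,-3.52,0,0,0,0],[-1.01,-3.52,0,0,0,0],[-1.01,-3.52,0,0,0,0],[-1.01,-3.52,0,0,0,0],[-1.01,-3.52,0,0,0,0],[0,0,0,0,0,0],[0,0,0,0,0,0]],
])

```text
time: 8.32
tcp_pos: [0.4095, -0.3723, 0.1162]
orientation: [0.417, 1.57, 1.911]
ft_force: [-0.4, 0.3, -4.1]
grip_width: 0.0591
```

Run:
```python
from ov import *
o=env.observe(); print(o["tcp_pos"],o["grip_width"],o["ft_force"])
t=o["tcp_pos"]
I=[(place(cyl(.057,0,.012),.4104,-.373),(0,255,255)),(place(cyl(.03,t[2]-.0574,t[2]+.05),t[0],t[1]),(0,255,0))]
overlay("scene",env.read_camera("scene"),"o3.png",(80,190,280,340),3.5,I)
```

```text
[ 0.40949526 -0.3722532   0.11616051] 0.05909073171934644 [-0.42934879  0.33369305 -4.10722279]
```

View pics/o3.png

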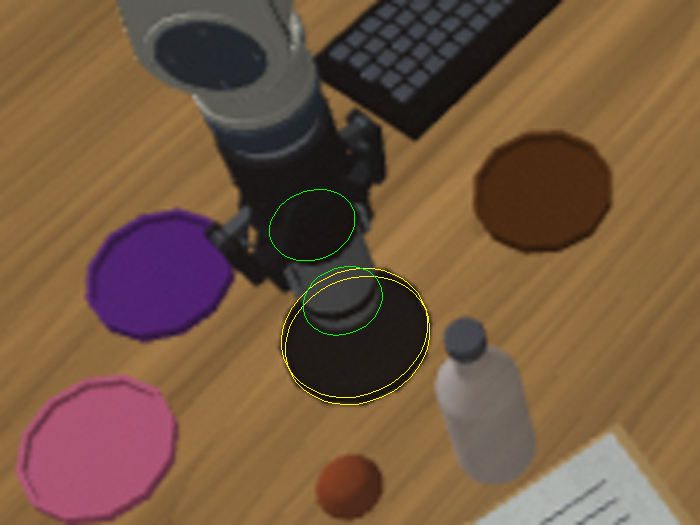

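The crop shows the cup hanging upright over the black tray at (355,337). The brown, purple and pink trays are the look-alikes. I'm lowering the cup.

Request:
step_arm([
  [[0,0,-2.5,0,0,0],[0,0,-1.5,0,0,0],[0,0,-0.8,0,0,0],[0,0,-0.3,0,0,0],[0,0,-0.2,0,0,0],[0,0,0,0,0,0]],
])

```text
time: 9.12
tcp_pos: [0.4098, -0.3728, 0.0636]
orientation: [-2.408, 1.57, -0.914]
ft_force: [0.0, -0.4, -3.2]
grip_width: 0.0591
```

Request:
step_arm([
  [[0,0,-0.15,0,0,0],[0,0,0,0,0,0]],
])

```text
time: 9.38
tcp_pos: [0.4097, -0.3727, 0.0618]
orientation: [-2.526, 1.571, -1.032]
ft_force: [-0.4, -0.4, -3.3]
grip_width: 0.0588
```

Request:
step_arm([
  [[0,0,-0.1,0,0,0],[0,0,0,0,0,0]],
])

```text
time: 9.62
tcp_pos: [0.4098, -0.3728, 0.0615]
orientation: [-2.4, 1.57, -0.906]
ft_force: [-2.0, 1.8, 4.1]
grip_width: 0.059
```

Request:
step_arm([
  [[0,0,0,0,0,0],[0,0,0,0,0,0],[0,0,0,0,0,0],[0,0,0,0,0,0],[0,0,0,0,0,0]],
], claw=-1)

```text
time: 10.25
tcp_pos: [0.4097, -0.3727, 0.0608]
orientation: [-2.356, 1.571, -0.861]
ft_force: [0.2, 0.3, 0.4]
grip_width: 0.0855
```

Request:
step_arm([
  [[0,0,2,0,0,0],[0,0,4,0,0,0],[0,0,5,0,0,0],[0,0,5,0,0,0],[1,3.5,1,0,0,0],[1,3.5,0,0,0,0],[1,3.5,0,0,0,0],[1,3.5,0,0,0,0],[1,3.5,0,0,0,0],[1,3.5,0,0,0,0],[1,3.5,0,0,0,0],[1,3.5,0,0,0,0],[1,3.5,0,0,0,0],[1,3.5,0,0,0,0],[1,3.5,0,0,0,0],[1,3.5,0,0,0,0],[1,1,0,0,0,0],[0,0,0,0,0,0],[0,0,0,0,0,0]],
])

```text
time: 12.62
tcp_pos: [0.5395, 0.0564, 0.2307]
orientation: [2.229, 1.57, -2.56]
ft_force: [-0.0, 0.5, 0.3]
grip_width: 0.0855
```

Run:
```python
from ov import *
o=env.observe(); print(o["tcp_pos"],R.from_euler("xyz",o["orientation"]).as_matrix().round(3)[:,2])
u=(.6629,.0581,-.0759); d=.010
I=[(place(box(-.057-d,-.012-d,-.005,.005,.078,.088),*u),(0,255,0)),(place(box(-.012-d,-d,-.14,.14,.02,.098),*u),(0,0,255)),(place(box(-.0525,.0525,-.03,.03,0,.028),.5815,.3205,.19),(255,255,0))]
overlay("wrist",env.read_camera("wrist"),"w2.png",(0,0,560,420),1.4,I)
for c in("scene","side"):
    env.read_camera(c)
    for q in ("cup_mid",):
        for e in env.masks_of(c,q): 
            if e["confidence"]>.4: print(c,q,round(e["confidence"],2),ray(cam(c),e["uv"],.058).round(3))
```

```text
[0.53952653 0.05642812 0.23066882] [ 0.077  0.997 -0.   ]
scene cup_mid 0.64 [ 0.403 -0.367  0.058]
side cup_mid 0.93 [ 0.42  -0.377  0.058]
```

View pics/w2.png

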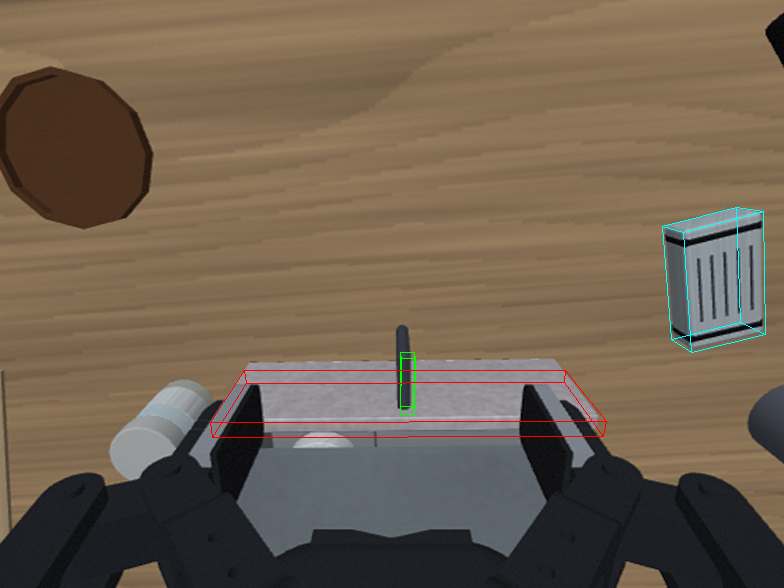

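The wrist view shows the cup gone from the front. The handle bow runs from (402,328) to (404,405), about 3 mm to the right of my model, and the panel sits about 12 mm ajar. Both cameras place the cup at about (0.41,-0.37), in the tray. I'm going for the handle.

Request:
step_arm([
  [[3.6,0.13,0,0,0,0],[3.55,0.13,0,0,0,0],[0,0,-4,0,0,0],[0,0,-4,0,0,0],[0,0,-4,0,0,0],[0,0,-3,0,0,0],[0,0,-2,0,0,0],[0,0,-1.2,0,0,0],[0,0,0,0,0,0]],
])

```text
time: 14.0
tcp_pos: [0.6109, 0.0597, 0.0484]
orientation: [1.656, 1.57, -3.133]
ft_force: [-0.7, 0.3, 0.5]
grip_width: 0.0855
```

Request:
step_arm([
  [[0,0,0,0,0,0],[0,0,0,0,0,0],[0,0,0,0,0,0],[0,0,0,0,0,0],[0,0,0,0,0,0],[0,0,0,0,0,0],[0,0,0,0,0,0]],
], claw=1, grip_force=40)

```text
time: 14.88
tcp_pos: [0.6113, 0.0595, 0.049]
orientation: [-2.746, 1.57, -1.252]
ft_force: [-1.5, -6.0, 4.1]
grip_width: 0.009
```

Request:
step_arm([
  [[-0.7,0.05,0,0,0,0],[-1.5,0.11,0,0,0,0],[-1.5,0.11,0,0,0,0],[-1.5,0.11,0,0,0,0],[-1.5,0.11,0,0,0,0],[-1.5,0.11,0,0,0,0],[-1.5,0.11,0,0,0,0],[-1.5,0.11,0,0,0,0],[-1.5,0.11,0,0,0,0],[-0.7,0.05,0,0,0,0],[0,0,0,0,0,0]],
])

```text
time: 16.25
tcp_pos: [0.4766, 0.068, 0.049]
orientation: [-3.096, 1.567, -1.602]
ft_force: [-2.4, -14.2, 4.2]
grip_width: 0.009
```

Request:
step_arm([
  [[-0.4,-0.1,0,0,0,0],[-0.4,-0.05,0,0,0,0],[0,0,0,0,0,0]],
])

```text
time: 16.62
tcp_pos: [0.4689, 0.0685, 0.049]
orientation: [-0.341, 1.57, 1.154]
ft_force: [-0.7, -1.4, 5.3]
grip_width: 0.0091
```

Request:
step_arm([
  [[-0.4,0.02,0,0,0,0],[-0.3,0.02,0,0,0,0],[0,0,0,0,0,0]],
])

```text
time: 17.0
tcp_pos: [0.4684, 0.0686, 0.0492]
orientation: [-1.463, 1.56, 0.031]
ft_force: [28.5, -1.0, -21.9]
grip_width: 0.0089
```

Request:
step_arm([
  [[0.6,0,0,0,0,0],[0,0,0,0,0,0]],
])

```text
time: 17.25
tcp_pos: [0.4689, 0.0685, 0.049]
orientation: [-1.832, 1.57, -0.338]
ft_force: [0.2, -4.0, 5.5]
grip_width: 0.0089
```

Request:
step_arm([
  [[0,0,0,0,0,0],[0,0,0,0,0,0],[0,0,0,0,0,0],[0,0,0,0,0,0],[0,0,0,0,0,0],[0,0,0,0,0,0]],
], claw=-1)

```text
time: 18.0
tcp_pos: [0.4682, 0.0686, 0.0488]
orientation: [0.16, 1.571, 1.654]
ft_force: [-0.1, -0.1, 0.1]
grip_width: 0.0851
```

Request:
step_arm([
  [[0,0,3,0,0,0],[0,0,5,0,0,0],[0,0,5,0,0,0],[0,0,5,0,0,0],[1,2.5,0,0,0,0],[1,2.5,0,0,0,0],[1,2.5,0,0,0,0],[1,2.5,0,0,0,0],[0,0,0,0,0,0],[0,0,0,0,0,0]],
])

```text
time: 19.25
tcp_pos: [0.5079, 0.1683, 0.2286]
orientation: [2.094, 1.57, -2.694]
ft_force: [0.6, -0.3, 0.4]
grip_width: 0.0857
```

Run:
```python
from ov import *
o=env.observe(); print(o["tcp_pos"],R.from_euler("xyz",o["orientation"]).as_matrix().round(3)[:,2])
# drawer frame: handle pt at (.4688,.0687) measured; panel front 28mm behind
u=(.4688,.0687,-.066)
I=[(place(box(.028,.040,-.136,.136,.004,.098),*u),(0,0,255)),(place(box(.040,.244,-.012+0,.132,.02,.058),*u),(0,255,0)),(place(box(-.0525,.0525,-.03,.03,0,.028),.5815,.3205,.19),(255,255,0))]
overlay("wrist",env.read_camera("wrist"),"w3.png",(0,0,560,420),1.4,I)
b=env.masks_of("wrist","drawer_bay"); print([(x["confidence"],x["uv"]) for x in b])
d=env.masks_of("wrist","drive_mid")
if d:
  m=d[0]["mask"].astype(float); r=fit([cam("wrist")],[m],box(-.0525,.0525,-.03,.03,0,.028),(.5815,.3205),(.19,)); print(r.x,r.fun)
```

```text
[0.50788458 0.16833793 0.22860872] [ 0.076  0.997 -0.   ]
[(0.95, [201.6, 242.7])]
[0.5815783  0.32016043 0.22504802] 0.09472695491440963
```

View pics/w3.png

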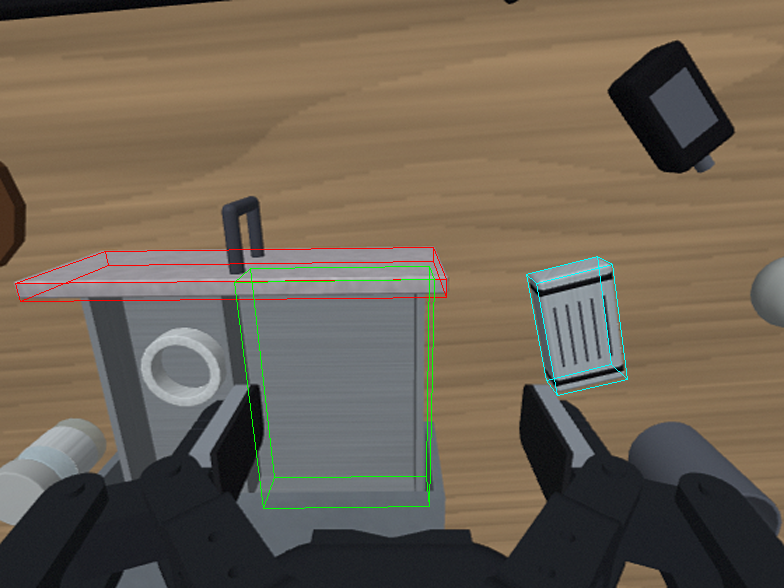

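Run:
```python
from h import *
C=cam("wrist"); w=lambda p:np.array(p)/1.4-.5
print("cam",C[3],env.observe()["tcp_pos"])
for n,p,z in [("Lw bot",(415,340),.02),("Lw bot",(415,420),.02),("Lw top",(423,340),.058),("div bot",(245,340),.02),("div top",(240,340),.058),("div topL",(222,340),.058),("panel in",(300,297),.098),("panel in",(445,293),.098),("panel front",(20,283),.098),("panel front",(440,279),.098),("roof edge",(300,497),.1),("roof edge",(430,490),.1)]:
    P=ray(C,w(p),z); 
    # unit-axes coords about handle point
    c,s=np.cos(-.066),np.sin(-.066); q=P[:2]-[.4688,.0687]; print(n,P.round(4),"unit:",round(c*q[0]+s*q[1],4),round(-s*q[0]+c*q[1],4))
print("pot base",ray(cam("scene"),(420,168),0),"rim",ray(cam("scene"),(422,144),.1),"side base",ray(cam("side"),(115,305),0))
```

```text
cam [0.425099   0.17398052 0.37067939] [0.50798712 0.16796377 0.22891776]
Lw bot [0.5805 0.1818 0.02  ] unit: 0.104 0.1202
Lw bot [0.6589 0.177  0.02  ] unit: 0.1826 0.1206
Lw top [0.5642 0.187  0.058 ] unit: 0.0873 0.1243
div bot [0.5693 0.0382 0.02  ] unit: 0.1023 -0.0238
div top [0.5534 0.0492 0.058 ] unit: 0.0857 -0.0139
div topL [0.5523 0.0356 0.058 ] unit: 0.0855 -0.0275
panel in [0.5105 0.1088 0.098 ] unit: 0.0389 0.0427
panel in [0.515  0.2011 0.098 ] unit: 0.0374 0.1351
panel front [ 0.4874 -0.0661  0.098 ] unit: 0.0275 -0.1332
panel front [0.5055 0.1983 0.098 ] unit: 0.0281 0.1317
roof edge [0.6651 0.087  0.1   ] unit: 0.1947 0.0312
roof edge [0.6663 0.1836 0.1   ] unit: 0.1895 0.1277
pot base [0.74032055 0.41644039 0.        ] rim [0.72307273 0.41638034 0.1       ] side base [ 7.17815628e-01  4.33275800e-01 -1.11022302e-16]
```

The view shows the drawer out, with the wide bay's floor spanning u 245–415. The measured width is 144 mm, which matches the description. A white ring sits in the narrow bay. The drive is at (575,325) and the black adapter at (672,105). I'm going for the drive.

Request:
step_arm([
  [[1.47,3.04,0,0,0,0.055],[1.47,3.04,0,0,0,0.055],[1.47,3.04,0,0,0,0.055],[1.47,3.04,0,0,0,0.055],[1.47,3.04,0,0,0,0.056],[0,0,-5,0,0,0],[0,0,-5,0,0,0],[0,0,-4,0,0,0],[0,0,-3,0,0,0],[0,0,-2,0,0,0],[0,0,-1.5,0,0,0],[0,0,-1,0,0,0],[0,0,-0.5,0,0,0],[0,0,0,0,0,0]],
])

```text
time: 21.15
tcp_pos: [0.5818, 0.3206, 0.0089]
orientation: [-1.369, 1.571, 0.401]
ft_force: [-0.1, 0.6, 0.5]
grip_width: 0.0852
```

Request:
step_arm([
  [[0,0,-0.5,0,0,0],[0,0,0,0,0,0]],
])

```text
time: 21.4
tcp_pos: [0.5816, 0.3206, 0.0037]
orientation: [2.039, 1.571, -2.474]
ft_force: [0.4, 0.1, -0.0]
grip_width: 0.0854
```

Request:
step_arm([
  [[0,0,0,0,0,0],[0,0,0,0,0,0],[0,0,0,0,0,0],[0,0,0,0,0,0],[0,0,0,0,0,0],[0,0,0,0,0,0]],
], claw=1, grip_force=50)

```text
time: 22.15
tcp_pos: [0.5818, 0.3208, 0.0043]
orientation: [-1.1, 1.57, 0.67]
ft_force: [-1.9, 1.1, 5.2]
grip_width: 0.0593
```

Request:
step_arm([
  [[0,0,2,0,0,0],[0,0,4,0,0,0],[0,0,5,0,0,0],[0,0,5,0,0,0],[0,0,0,0,0,0]],
])

```text
time: 22.78
tcp_pos: [0.5832, 0.3211, 0.1677]
orientation: [-1.416, 1.564, 0.354]
ft_force: [0.2, -0.2, -3.7]
grip_width: 0.0588
```

Run:
```python
from ov import *
o=env.observe(); print(o["tcp_pos"],R.from_euler("xyz",o["orientation"]).as_matrix().round(3),o["joint_positions"].round(2))
overlay("wrist",env.read_camera("wrist"),"w4.png",(0,0,560,420),1.2,[])
```

```text
[0.58321493 0.32114122 0.16771176] [[ 0.006 -0.98  -0.198]
 [ 0.002 -0.198  0.98 ]
 [-1.    -0.007  0.001]] [ 0.38  0.47  0.19  1.28 -0.    0.18]
```

View pics/w4.png

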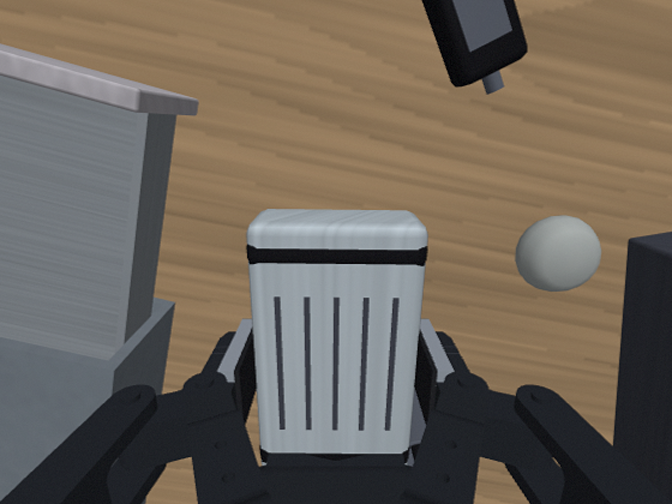

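The wrist view shows the drive held square and centred in the jaws. I'm carrying it over the bay.

Request:
step_arm([
  [[0.06,-3.53,0,0,0,-0.044],[0.06,-3.53,0,0,0,-0.044],[0.06,-3.53,0,0,0,-0.044],[0.06,-3.53,0,0,0,-0.044],[0.06,-3.53,0,0,0,-0.045],[0.06,-3.53,0,0,0,-0.045],[0,0,0,0,0,0],[0,0,0,0,0,0]],
])

```text
time: 23.82
tcp_pos: [0.5847, 0.1089, 0.1624]
orientation: [1.575, 1.568, 3.079]
ft_force: [-0.2, 0.7, -3.3]
grip_width: 0.0587
```

Run:
```python
from ov import *
o=env.observe(); t=o["tcp_pos"]; print(t,R.from_euler("xyz",o["orientation"]).as_matrix().round(3)[:,2])
z=t[2]-.0043
I=[(place(box(-.0525,.0525,-.03,.03,z,z+.028),t[0],t[1],-.066),(255,255,0)),(place(box(.040,.244,-.0238,.1204,.02,.058),.4688,.0687,-.066),(0,255,0)),(place(box(-.0525,.0525,-.03,.03,.02,.048),.5867,.109,-.066),(0,0,255))]
overlay("wrist",env.read_camera("wrist"),"w5.png",(0,0,560,420),1.2,I)
```

```text
[0.5847072  0.10892398 0.16235783] [ 0.067  0.998 -0.   ]
```

View pics/w5.png

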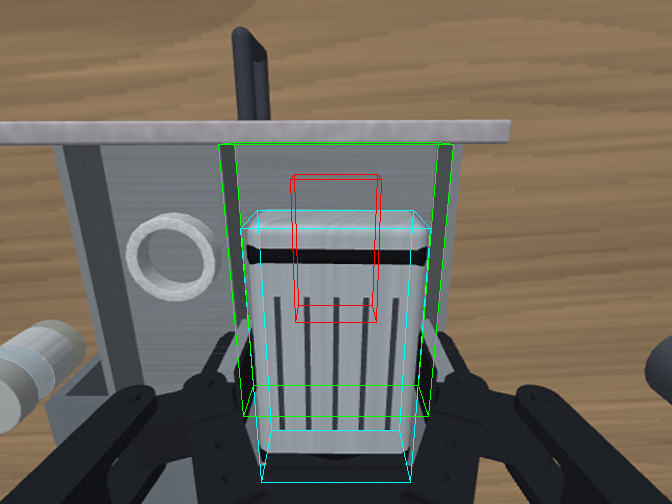

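The overlay agrees with the picture. The held drive at (335,340) is over the middle of the wide bay and parallel to its walls. I'm lowering it.

Request:
step_arm([
  [[0,0,-4,0,0,0],[0,0,-4,0,0,0],[0,0,-3,0,0,0],[0,0,-1.5,0,0,0],[0,0,-0.6,0,0,0],[0,0,-0.2,0,0,0],[0,0,0,0,0,0]],
])

```text
time: 24.75
tcp_pos: [0.5858, 0.1089, 0.0316]
orientation: [-1.45, 1.569, 0.054]
ft_force: [0.0, 0.2, -2.4]
grip_width: 0.0588
```

Request:
step_arm([
  [[0,0,-0.4,0,0,0],[0,0,-0.1,0,0,0],[0,0,0,0,0,0]],
])

```text
time: 25.12
tcp_pos: [0.5852, 0.1087, 0.0258]
orientation: [2.085, 1.571, -2.694]
ft_force: [0.3, 0.2, -2.2]
grip_width: 0.059
```

Request:
step_arm([
  [[0,0,-0.15,0,0,0],[0,0,0,0,0,0]],
])

```text
time: 25.38
tcp_pos: [0.5854, 0.1088, 0.0243]
orientation: [-1.374, 1.571, 0.13]
ft_force: [0.1, 0.6, -1.7]
grip_width: 0.059
```

Request:
step_arm([
  [[0,0,-0.1,0,0,0],[0,0,0,0,0,0]],
])

```text
time: 25.62
tcp_pos: [0.586, 0.1088, 0.0242]
orientation: [-1.546, 1.569, -0.042]
ft_force: [-0.0, -1.3, 5.5]
grip_width: 0.0587
```

Request:
step_arm([
  [[0,0,0,0,0,0],[0,0,0,0,0,0],[0,0,0,0,0,0],[0,0,0,0,0,0]],
], claw=-0.8)

```text
time: 26.12
tcp_pos: [0.5853, 0.1088, 0.0232]
orientation: [1.637, 1.571, 3.141]
ft_force: [-0.3, 0.7, 0.2]
grip_width: 0.0767
```

Request:
step_arm([
  [[0,0,1.5,0,0,0],[0,0,4,0,0,0],[0,0,5,0,0,0],[0,0,5,0,0,0],[0,0,4,0,0,0],[0,0,0,0,0,0]],
])

```text
time: 26.88
tcp_pos: [0.5865, 0.1089, 0.2228]
orientation: [-1.466, 1.564, 0.039]
ft_force: [0.4, -0.7, -0.2]
grip_width: 0.077
```

Run:
```python
from ov import *
o=env.observe(); t=o["tcp_pos"]; print(t,o["grip_width"],R.from_euler("xyz",o["orientation"]).as_matrix().round(3)[:,2])
overlay("wrist",env.read_camera("wrist"),"w6.png",(0,0,560,420),1.2,[(place(box(-.0525,.0525,-.03,.03,.02,.048),.5855,.1088,-.066),(255,255,0)),(place(box(.028,.040,-.1335,.1335,.004,.098),.4688,.0687,-.066),(0,0,255))])
```

```text
[0.58649383 0.10890704 0.22284672] 0.07695752305669112 [0.066 0.998 0.001]
```

View pics/w6.png

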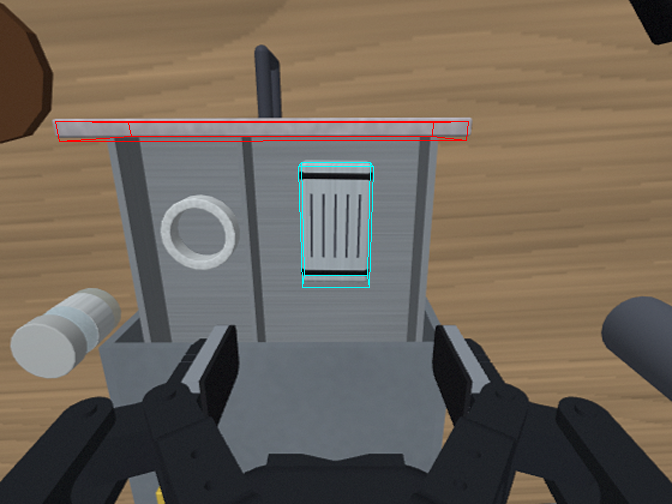

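The drive lies flat in the wide bay at (336,222), and the drawer is still fully out. I'm re-gripping the handle to push the drawer shut.

Request:
step_arm([
  [[-3.9,-1.33,0,0,0,0],[-3.9,-1.33,0,0,0,0],[-3.95,-1.34,0,0,0,0],[0,0,-4,0,0,0],[0,0,-4,0,0,0],[0,0,-4,0,0,0],[0,0,-3,0,0,0],[0,0,-1.6,0,0,0],[0,0,-0.8,0,0,0],[0,0,0,0,0,0]],
])

```text
time: 28.18
tcp_pos: [0.4673, 0.0688, 0.0439]
orientation: [1.601, 1.57, 3.105]
ft_force: [-0.3, -0.4, -0.4]
grip_width: 0.0769
```

Request:
step_arm([
  [[0,0,0,0,0,0],[0,0,0,0,0,0],[0,0,0,0,0,0],[0,0,0,0,0,0],[0,0,0,0,0,0],[0,0,0,0,0,0],[0,0,0,0,0,0]],
], claw=1, grip_force=40)

```text
time: 29.05
tcp_pos: [0.468, 0.0686, 0.0446]
orientation: [-2.185, 1.57, -0.681]
ft_force: [-1.4, -2.4, 6.7]
grip_width: 0.0088
```

Request:
step_arm([
  [[0.3,-0.02,0,0,0,0],[0.6,-0.04,0,0,0,0],[0.9,-0.06,0,0,0,0],[1.2,-0.08,0,0,0,0],[1.2,-0.08,0,0,0,0],[1.2,-0.08,0,0,0,0],[1.2,-0.08,0,0,0,0],[1.2,-0.08,0,0,0,0],[1.2,-0.08,0,0,0,0],[1.2,-0.08,0,0,0,0],[1.2,-0.08,0,0,0,0],[1.2,-0.08,0,0,0,0],[0.9,-0.06,0,0,0,0],[0.6,-0.04,0,0,0,0],[0.4,-0.03,0,0,0,0],[0,0,0,0,0,0]],
])

```text
time: 31.05
tcp_pos: [0.6137, 0.0593, 0.0447]
orientation: [-1.163, 1.569, 0.341]
ft_force: [1.9, -0.4, 4.8]
grip_width: 0.0085
```

Request:
step_arm([
  [[0.5,-0.03,0,0,0,0],[0.5,-0.03,0,0,0,0],[0.3,-0.02,0,0,0,0],[0.2,-0.01,0,0,0,0],[0,0,0,0,0,0]],
])

```text
time: 31.68
tcp_pos: [0.6264, 0.0585, 0.0446]
orientation: [1.438, 1.568, 2.942]
ft_force: [-7.4, 0.1, 10.4]
grip_width: 0.0091
```

Request:
step_arm([
  [[0.2,-0.01,0,0,0,0],[0.1,0,0,0,0,0],[0,0,0,0,0,0]],
])

```text
time: 32.05
tcp_pos: [0.6264, 0.0585, 0.0445]
orientation: [1.597, 1.563, 3.101]
ft_force: [-20.5, 0.5, 17.6]
grip_width: 0.0089
```

Request:
step_arm([
  [[-0.3,0,0,0,0,0],[0,0,0,0,0,0]],
])

```text
time: 32.3
tcp_pos: [0.6265, 0.0585, 0.0446]
orientation: [1.334, 1.569, 2.838]
ft_force: [-6.4, 1.0, 9.4]
grip_width: 0.0087
```

Request:
step_arm([
  [[0,0,0,0,0,0],[0,0,0,0,0,0],[0,0,0,0,0,0],[0,0,0,0,0,0],[0,0,0,0,0,0],[0,0,0,0,0,0]],
], claw=-1)

```text
time: 33.05
tcp_pos: [0.6278, 0.0581, 0.0443]
orientation: [0.24, 1.571, 1.745]
ft_force: [0.5, 0.6, 0.4]
grip_width: 0.0853
```

Request:
step_arm([
  [[0,0,3,0,0,0],[0,0,5,0,0,0],[0,0,5,0,0,0],[0,0,5,0,0,0],[-4,0,2,0,0,0],[-4,0,2,0,0,0],[-3,0,0,0,0,0],[0,0,0,0,0,0],[0,0,0,0,0,0]],
])

```text
time: 34.17
tcp_pos: [0.5182, 0.0581, 0.2644]
orientation: [-1.539, 1.57, -0.035]
ft_force: [0.8, 0.6, -0.5]
grip_width: 0.0854
```

Run:
```python
from h import *
o=env.observe(); print(o["time"],o["tcp_pos"],o["grip_width"])
w=env.read_camera("wrist"); s=env.read_camera("scene"); d=env.read_camera("side")
a=cv2.resize(w[180:420,100:460],(440,293)); b=cv2.resize(s[190:340,80:460],(760,300)); c=cv2.resize(d[120:260,110:290],(320,293))
cv2.imwrite("pics/f.png",np.vstack([np.hstack([a,c]),b])[:,:,::-1])
for k in("scene","side"):
    for q in("cup_mid","jar_mid"):
        print(k,q,[(round(e["confidence"],2),np.round(e["uv"])) for e in env.search_frame(k,q)])
```

```text
34.175 [0.51821569 0.05808986 0.26436754] 0.0854113293931705
scene cup_mid [(0.97, array([176., 274.])), (0.38, array([217., 306.]))]
scene jar_mid [(0.87, array([305., 268.]))]
side cup_mid [(0.98, array([348., 154.])), (0.3, array([213., 211.]))]
side jar_mid [(0.87, array([256., 171.]))]
```

View pics/f.png

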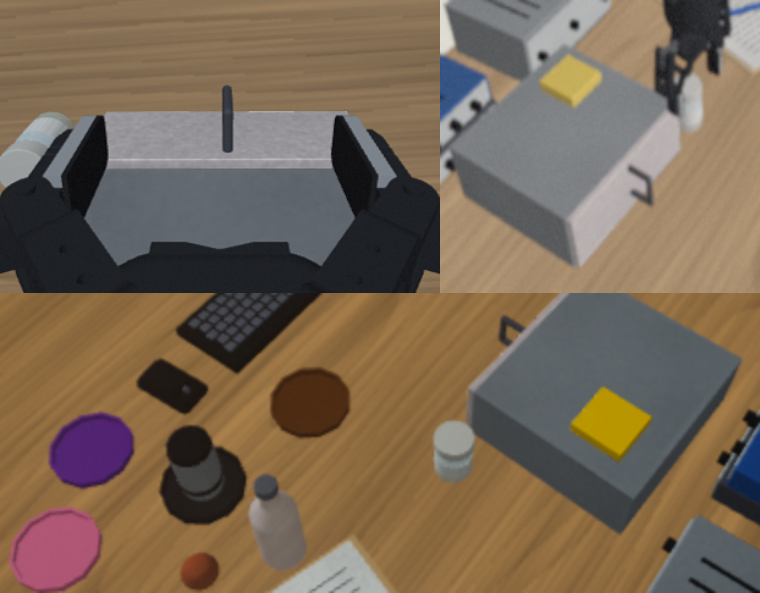

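The panel is flush with the unit and no gap shows. The cup stands upright in the black tray, and the jar, stone and bottle are untouched. I'm handing in.

```bash
python3 -c "
from rig import env
print(env.finish_job())"
```

```text
the job is handed in; nothing more can be done
None
```

The job is done and handed in at about 34 s of the 72 s allowed; no verdict was reported. The travel cup was the one in the way, so I stood it upright in the black tray. I then pulled the drawer out to its stop, laid the data drive flat in the wide bay and pushed the drawer shut.

**Last checks:**
- **Cup:** both cameras show it standing upright inside the black tray.
- **Drawer:** it stopped hard, with about 20 N on the wrist, after about 159 mm of travel, against 160 mm expected. No gap shows between panel and unit.
- **Drive:** it lay flat and square in the wide bay before the drawer was shut, and I have not seen it since.
- **Rest of the desk:** the jar, the reddish stone and the bottle look unmoved in the last pictures. I did not re-measure the adapter or the pale stone after moving, but nothing came near them.

**Disagreements:**
- **Unit's angle:** the scene and side cameras differed by about 0.03 rad. My first estimate caused a 14 N sideways load while pulling, and I corrected it from the drawer's actual track.
- **Drawer ajar at the start:** the pictures suggested about 12 mm, while the pull travel suggested about 16 mm.

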